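# Glue up a split breakfast board with a one-hand ratchet clamp

## Task

The two halves of a split wooden breakfast board have fresh glue on their edges and lie in the gluing board. First swing the turnbutton square over the seam so that the halves cannot spring up, then pump the clamp's trigger against its handle until the jaw has pushed the halves tightly together against the fence and its sprung pressure plate is pressed about half-way in, never all the way, which would starve the joint. Finish while still holding the trigger squeezed at that pressure; move the jaw only with the trigger, and leave the glue bottle, tape roll and pencil where they are.

Things in the scene. Friction and masses are not known exactly. Their poses are not given: they have to be found in the camera images.
- gluing_board: Fixed plywood board 210 x 318 x 12 mm (local x -100 to 110, y -150 to 168), with a fence, a cleat, a turnbutton and a clamp on it. Origin: on the table under the clamp's centre line, z up. 'Local' below means this frame, in mm. The clamp, at the -y end, pushes along local +y to the fence.
- fence_face (a point): Middle of the fence's face, local (0, 140, 22). The fence is a wooden strip across the +y end, top at z = 34. Along the -x side runs a wooden cleat (top z = 37, x -90 to -60) whose lip overhangs the near ends of the halves by about 10 mm, 2 mm above them.
- clamp_foot (a point): Middle of the clamp's foot, local (0, -99, 12). Two grey upright cheeks (x -13 to 13, y -132 to -66, up to z = 70; round the trigger's pivot to z = 91) hold the handle and trigger. The toothed steel bar (12 mm wide, z = 23 to 38) runs between them along y and sticks out behind.
- half_fence: The half of the breakfast board next to the fence: wood, 140 (x) x 55 (y) x 16 (z) mm, loose, lying on the plywood with its long sides along the fence; a small hanging hole at one end. Origin: centre of its underside; axes as the gluing board's when straight. It starts 0 to 4 mm off the fence.
- half_clamp: The other half, same size, loose, between half_fence and the jaw. Origin: centre of its underside. It starts 5 to 12 mm away from half_fence, up to 3 degrees askew. With the seam closed against the fence it is at local y = 57.5, 55 mm from half_fence, and the seam at local y = 85.
- button_pivot (a point): Upright axis of the turnbutton at the underside of its bar, local (88, 85, 30): level with the closed seam, beyond the +x ends of the halves, on a wooden post.
- turnbutton (a joint): Angle, rad. 0: bar points along local +y, clear of the halves; grows anticlockwise seen from above; 1.571 (stop): points along local -x, square over the seam. Starts at 0 to 0.5; turns with about 0.06 N m, stays where it is left. Flat steel bar 18 mm wide, 5 mm thick, reaching 54 mm from the pivot, 2 mm above the halves.
- wing (a point): Middle of the thumb wing that stands upright on the turnbutton's bar: 8 mm thick, from 16 to 48 mm out from the pivot, top at local z = 58. This point is 32 mm out, at local z = 48, and turns with the button.
- trigger_grip (a point): Middle of the trigger's front (+y) face at the height to squeeze; with the trigger let go at local (0, -80, 128). The trigger is a black lever 22 mm wide in x, 10 mm thick in y, top at z = 150, standing on the handle's +y side, 27 mm clear of it when let go. It moves with the trigger.
- handle_grip (a point): Middle of the back (-y) face of the fixed black upright handle, local (0, -130, 128); handle 24 mm wide in x, y -130 to -117, top at z = 160. Over handle and trigger it is 50 mm with the trigger let go, 32 mm fully squeezed. Free space of 25 mm or more behind and beside it.
- trigger (a joint): Angle, rad: 0 let go, 0.36 fully squeezed. Pivots about local x at y = -92, z = 78 (50 mm below the grip). Return spring: 2.5 N at the grip let go, 5 N squeezed. Its pawl drives the bar's 5 mm teeth: a full squeeze from 0 moves the jaw about 10 mm (3 mm per 0.1 rad) after 0 to 5 mm idle. Let it return to 0 before each stroke. Jaw force is about 1.7 x grip force.
- jaw (a joint): How far the jaw (toothed bar with a grey cross block 66 mm wide) has moved toward the fence, m. Starts at 0 to 0.02; about 0.052 when its plate touches with the seam closed; limit 0.078. No lock: only about 3 N of friction keeps it, so more pressure than that lasts only while the trigger is held squeezed; let go, it springs back some mm.
- plate_face (a point): Middle of the cork face of the pressure plate at 10 mm above the plywood: local y = -22 mm + jaw - pressure_plate. The plate is 80 mm wide, local z = 14 to 40, carried by the jaw's block on two sprung pins.
- pressure_plate (a joint): How far the plate is pushed back toward the jaw's block, m: 0 free, 0.005 half-way, 0.010 all the way in. Spring 4 N per mm: half-way is 20 N on the wood. About 3 N merely slide the halves along.
- glue_bottle: Bystander: white bottle with a grey nozzle, 44 mm across, 120 mm tall, standing on the plywood; origin under its centre.
- tape_roll: Bystander: black roll of tape, 58 mm across, 19 mm high, lying on the plywood; origin under its centre.
- pencil: Bystander: green pencil, 112 mm long, lying on the plywood; origin under its middle.
There are look-alikes about, which are no part of the job. Leave any pink look-alike of the half_clamp alone.

How it is judged:
By the outcome, as a careful person would: the job done as asked, in the order asked, and still so for the second after the job is handed in, while the arm keeps its last pose, push and grip.
It also fails if it takes over 64 s, if anything falls off the work surface, if the arm or the gripper's body presses on something with over 40 N, if the wrist force passes 120 N, or if a joint passes its speed limit or range.

## Robot

A 6-joint arm with a two-finger parallel gripper is mounted at the origin on the work surface; the furniture and walls round the work are solid. World frame = base frame: x ahead of the robot, y to its left, z up, the work surface at z = 0. Lengths are in m, angles in rad, forces in N, time in s.
With the tool pointing down it reaches from about 0.4 to 0.925 m from the base axis. Payload 12.5 kg.
Tool frame: the origin (TCP) lies midway between the tips of the shut fingers; the grasp point (between the pads) lies 19 mm behind it; z points along the fingers, y is the line along which they close (so a half turn about z gives the same grasp; the last joint's range is limited). The gripper opens to 95 mm and grips with 3 to 60 N. Pads are 20 mm wide; open, the fingers measure 119 mm over their backs; the gripper's body (75 mm by 180 mm) begins 59 mm behind the grasp point.
Start: joints at [1.079, 0.491, 1.559, -0, 1.092, -0.106], TCP at [0.235, 0.579, 0.215] pointing down, gripper open.
Joint ranges: [-3.1, 3.1], [-0.84, 2.19], [0.05, 2.79], [-1.13, 4.28], [0.06, 2.93], [-2.69, 2.69]. Speed limits (rad/s): [2.22, 2.22, 2.79, 3.14, 3.14, 3.14].

## Interface

Orientations are given as a unit quaternion [x, y, z, w].
In Python, from plant import env gives the robot as it stands.
- The arm moves only by the tool play_rows, never from a script. Its arguments are lists of equal length, an entry for each row: "slide": the shift along the tool's x, y, z in mm, a list of three; "angular": the turn, a rotation vector about the tool's x, y, z in degrees, a list of three; "jaw": the closure, from 0 (fully open) to 1 (shut). In form: {"slide": [[tx, ty, tz], ...], "angular": [[ax, ay, az], ...], "jaw": [jaw, ...]}. A call has 1 to 10 rows; each row is the pose to reach, as a shift and turn from the pose commanded when the call began, along the tool's axes at that moment; what a row does not reach only later rows make up. A row lasts 1/12 s, in which the tool goes at most 41.7 mm and 7.16 degrees, less where a joint would pass 70% of its speed; a pose out of reach is approached as far as the arm can. A call with a gripper value outside its range is refused whole. The fingers move at their own pace and stop on an object; "grip_force" is the grip in N (left out, the last holds). Time passes only in rows, so rows that repeat a pose let the fingers close. It gives the time, the measured TCP pose, the force, the opening and the grip force at its end, in the units of the state.
- env.sense(): the state, without advancing time (a new reading comes with each control period).
- env.grab_frame(name): name is "scene" or "top"; returns (picture, depth): 420x560x3 uint8, red, green, blue; 420x560 float32, m along the optical axis (not along the pixel's ray), 0 where there is no reading.
- env.camera_model(name): a dict with "intrinsics" (3x3 intrinsics, pixels), "T" (4x4, takes a point from camera to world coordinates). Camera axes: x right, y down, z forward; pixel columns grow to the right and rows downward; lengths in m; the calibration is good to about 2 mm. A picture is of the moment at which its call begins. camera_model takes no time and is no camera call.
- env.job_done(): hands the job in; it is judged then, once.
The state is a dict: "time_s": time; "qpos": joint angles; "dq": joint speeds; "tau": joint torques, N m; "tcp_pos": TCP position; "eef_rot": TCP orientation; "contact_force": force on the tool from outside, world axes, zero at the start; "wrist_torque": the same for the moment, N m; "width": opening from 0.0 (shut) to 1.0 (fully open); "gripper_force": force on a finger pad.
Only numpy, scipy, OpenCV 4.12 (cv2) and the standard library are available. Lean on these libraries where they do the work, as an engineer would, in place of code of your own. Each camera call takes 0.05 s, during which the arm holds its last target. There are 200 camera calls.

## Working session

There is one attempt and no reset: what is moved stays moved. The work goes in short steps, Python scripts to look and compute and a tool call to move; the robot and the scene stay as the last step left them, time stands still between calls to the robot, and variables do not carry over. Pictures are saved under pics/ and viewed, at most 10 in all, crops included, and the job is handed in when it is done.

Besides the shell and the picture viewer there is one more tool, called in YAML: its name, and indented under it one key for each argument. play_rows: Moves the arm, as the interface text tells. Its arguments: {"type":"object","properties":{"slide":{"type":"array","items":{"type":"array","items":{"type":"number"}}},"angular":{"type":"array","items":{"type":"array","items":{"type":"number"}}},"jaw":{"type":"array","items":{"type":"number"}},"grip_force":{"type":"number"}},"required":["slide","angular","jaw"]}

```bash
mkdir -p pics; ls; python3 - <<'E'
from plant import env
import cv2,numpy as np
for n in("scene","top"):
    p,d=env.grab_frame(n); cv2.imwrite(f"pics/{n}0.png",p[:,:,::-1]); np.save(f"pics/{n}0.npy",d)
    m=env.camera_model(n); print(m)
print(env.sense())
E
```

```text
pics
{'intrinsics': array([[472.67014997,   0.        , 284.12475176],
       [  0.        , 472.67014997, 216.23670248],
       [  0.        ,   0.        ,   1.        ]]), 'T': array([[ 0.50472606, -0.59864017,  0.62199803, -0.08488263],
       [-0.86305291, -0.36641917,  0.34767322, -0.45887079],
       [ 0.01978085, -0.71229694, -0.70159945,  0.7344569 ],
       [ 0.        ,  0.        ,  0.        ,  1.        ]])}
{'intrinsics': array([[509.10339091,   0.        , 280.47979489],
       [  0.        , 509.10339091, 213.71393526],
       [  0.        ,   0.        ,   1.        ]]), 'T': array([[-0.01835895, -0.99715467,  0.07311304,  0.41006064],
       [-0.9998195 ,  0.0186673 ,  0.00353631, -0.11406344],
       [-0.00489107, -0.07303492, -0.99731739,  1.0341978 ],
       [ 0.        ,  0.        ,  0.        ,  1.        ]])}
{'time_s': 0.1, 'qpos': array([ 1.07942546e+00,  4.91493171e-01,  1.55937069e+00, -3.09968478e-05,
        1.09173010e+00, -1.05591613e-01]), 'dq': array([ 1.52519573e-06, -1.60422692e-03, -2.68531382e-03,  1.20132806e-03,
       -1.07915990e-03, -3.02739119e-04]), 'tau': array([ 2.66009192e-03, -6.13615966e+01, -2.58610100e+01,  6.93724514e-02,
        4.69460303e-02, -8.62640195e-05]), 'tcp_pos': array([0.23505484, 0.57888304, 0.21413013]), 'eef_rot': array([ 1.91688688e-01,  9.81455652e-01, -4.82558276e-04, -1.34083905e-04]), 'contact_force': array([-0.5287467 , -0.38234069, -0.75674862]), 'wrist_torque': array([-0.01536962, -0.00822401,  0.03442518]), 'gripper_force': 0.0, 'width': 0.9992539041573775}
```

View pics/scene0.png

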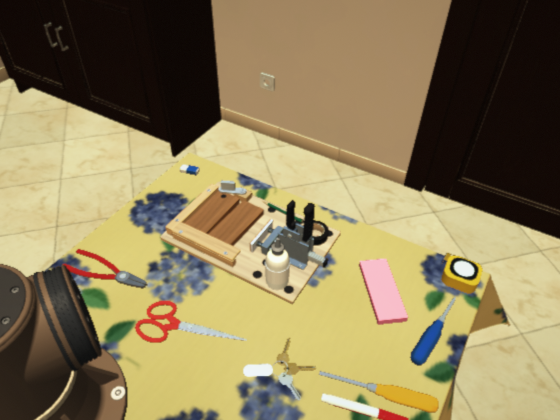

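View pics/top0.png

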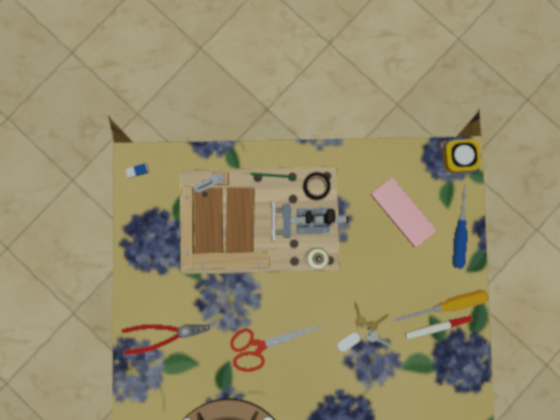

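The scene view shows the board with its clamp pointing away from the fence. In the top view the board spans columns 180-338 and rows 168-272. The fence is on the left (world +y) and the cleat is at the bottom. I'll enlarge the top view for exact corners.

```bash
python3 - <<'E'
import cv2
i=cv2.imread("pics/top0.png")[155:285,170:360]
cv2.imwrite("pics/c1.png",cv2.resize(i,None,fx=4.2,fy=4.2,interpolation=cv2.INTER_CUBIC))
E
```

```text
(no output)
```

View pics/c1.png

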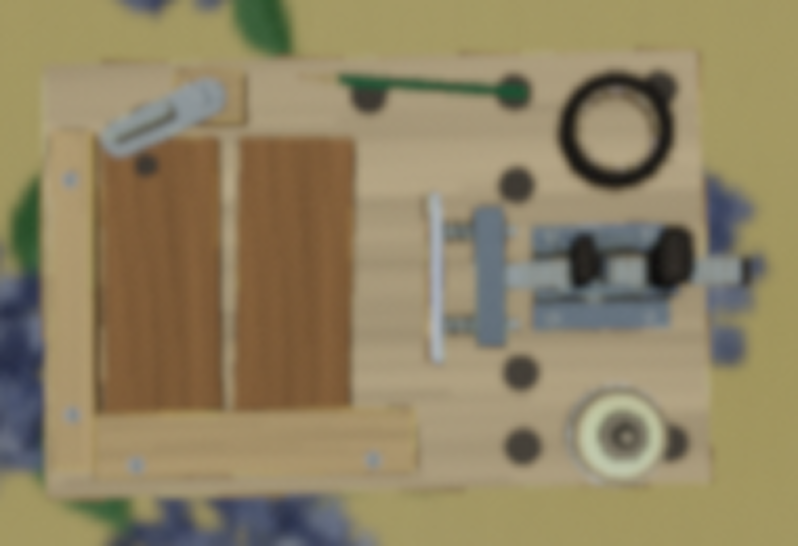

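```bash
cat >h.py <<'E'
import numpy as np
from plant import env
from scipy.spatial.transform import Rotation as R
def ray(n,px,z):
    m=env.camera_model(n);K=m["intrinsics"];T=m["T"]
    d=T[:3,:3]@np.linalg.inv(K)@[px[0],px[1],1]; return T[:3,3]+d*(z-T[2,3])/d[2]
E
python3 - <<'E'
from h import *
c=lambda x,y:(x/4.2-.38+170,y/4.2-.38+155)
L=np.array([[110,168],[110,-150],[-100,-150],[-100,168]])/1e3
W=np.array([ray("top",c(*p),.012)[:2] for p in[(43,66),(698,52),(710,484),(47,497)]])
lc,wc=L.mean(0),W.mean(0)
a=L-lc;b=W-wc
yaw=np.arctan2((a[:,0]*b[:,1]-a[:,1]*b[:,0]).sum(),(a*b).sum())
r=R.from_euler('z',yaw).as_matrix()[:2,:2]; o=wc-r@lc
print("yaw deg",np.degrees(yaw),"o",o,"res mm",1e3*(W-(L@r.T+o)))
def loc(px,z): return 1e3*r.T@(ray("top",c(*px),z)[:2]-o)
for n,px,z in[("pivot",(207,97),.035),("bartip",(110,148),.035),("wing a",(176,113),.058),("wing b",(120,142),.058),("handle",(674,250),.16),("trig",(583,255),.15),
 ("hole",(146,165),.028),("hfR",(220,140),.028),("hcL",(238,140),.028),("hcLb",(235,408),.028),("hcR",(354,275),.028),("plate",(432,280),.040),("block",(490,276),.04),("fence",(97,140),.034),("bottle",(622,437),.132),("tape",(616,130),.03),("cleat",(417,440),.037)]:
    print(n,loc(px,z).round(1))
np.save("pose.npy",[o[0],o[1],yaw])
E
```

```text
yaw deg 0.1309347187376178 o [ 0.46884841 -0.07549513] res mm [[-1.45877941 -0.80071074]
 [-1.42397464  0.99339891]
 [ 1.28731179  1.22321703]
 [ 1.59544226 -1.4159052 ]]
pivot [88.4 85.3]
bartip [ 65.2 131.3]
wing a [77.9 96.8]
wing b [ 65.  122.7]
handle [   2.7 -120.8]
trig [  2.1 -84. ]
hole [ 57.6 115.5]
hfR [68.7 80.3]
hcL [68.6 71.7]
hcLb [-58.   74.8]
hcR [ 3.3 17.8]
plate [ -0.5 -19.1]
block [  0.8 -46.2]
fence [ 69.2 137.5]
bottle [-73.6 -99.4]
tape [  69.3 -107.3]
cleat [-74.6 -10.6]
```

play_rows:
  slide:
    - [-509, -363, 0]
    - [-509, -363, 0]
    - [-509, -363, 0]
    - [-509, -363, 0]
    - [-509, -363, 0]
    - [-509, -363, 0]
    - [-509, -363, 0]
    - [-509, -363, 0]
    - [-509, -363, 0]
    - [-509, -363, 0]
  angular:
    - [0, 0, -22.1]
    - [0, 0, -22.1]
    - [0, 0, -22.1]
    - [0, 0, -22.1]
    - [0, 0, -22.1]
    - [0, 0, -22.1]
    - [0, 0, -22.1]
    - [0, 0, -22.1]
    - [0, 0, -22.1]
    - [0, 0, -22.1]
  jaw: [1, 1, 1, 1, 1, 1, 1, 1, 1, 1]
  grip_force: 20

```text
time_s: 0.93
tcp_pos: [0.4569, 0.2289, 0.2146]
eef_rot: [-0.0, 1.0, 0.0, -0.0]
contact_force: [0.4, 0.2, -0.1]
width: 0.357
gripper_force: 0.0
```

play_rows:
  slide:
    - [-105, -165, 0]
    - [-105, -165, 0]
    - [-105, -165, 0]
    - [-105, -165, 0]
    - [-105, -165, 0]
    - [-105, -165, 0]
    - [-105, -165, 0]
    - [-105, -165, 0]
  angular:
    - [0, 0, 0]
    - [0, 0, 0]
    - [0, 0, 0]
    - [0, 0, 0]
    - [0, 0, 0]
    - [0, 0, 0]
    - [0, 0, 0]
    - [0, 0, 0]
  jaw: [1, 1, 1, 1, 1, 1, 1, 1]

```text
time_s: 1.6
tcp_pos: [0.5608, 0.066, 0.2143]
eef_rot: [0.0, 1.0, 0.0, -0.001]
contact_force: [0.2, -0.0, 0.4]
width: 0.003
gripper_force: 0.0
```

play_rows:
  slide:
    - [-11, -14, 0]
    - [-11, -14, 40]
    - [-11, -14, 80]
    - [-11, -14, 120]
    - [-11, -14, 150]
    - [-11, -14, 171]
    - [-11, -14, 171]
    - [-11, -14, 171]
  angular:
    - [0, 0, 0]
    - [0, 0, 0]
    - [0, 0, 0]
    - [0, 0, 0]
    - [0, 0, 0]
    - [0, 0, 0]
    - [0, 0, 0]
    - [0, 0, 0]
  jaw: [1, 1, 1, 1, 1, 1, 1, 1]

```text
time_s: 2.27
tcp_pos: [0.5721, 0.0523, 0.0434]
eef_rot: [-0.001, 1.0, 0.0, -0.001]
contact_force: [0.3, -0.1, -0.6]
width: 0.004
gripper_force: 0.0
```

play_rows:
  slide:
    - [7, -3, 0]
    - [13, -6, 0]
    - [19, -6, 0]
    - [24, -7, 0]
    - [30, -9, 0]
    - [35, -11, 0]
    - [39, -15, 0]
    - [42, -18, 0]
    - [45, -23, 0]
    - [45, -23, 0]
  angular:
    - [0, 0, 0]
    - [0, 0, 0]
    - [0, 0, 0]
    - [0, 0, 0]
    - [0, 0, 0]
    - [0, 0, 0]
    - [0, 0, 0]
    - [0, 0, 0]
    - [0, 0, 0]
    - [0, 0, 0]
  jaw: [1, 1, 1, 1, 1, 1, 1, 1, 1, 1]

```text
time_s: 3.1
tcp_pos: [0.5265, 0.028, 0.0435]
eef_rot: [0.0, 1.0, 0.0, -0.001]
contact_force: [-0.8, -0.4, 0.3]
width: 0.005
gripper_force: 0.1
```

play_rows:
  slide:
    - [0, -2, 0]
    - [0, -4, 0]
    - [0, -4, 0]
  angular:
    - [0, 0, 0]
    - [0, 0, 0]
    - [0, 0, 0]
  jaw: [1, 1, 1]

```text
time_s: 3.35
tcp_pos: [0.5271, 0.0246, 0.0434]
eef_rot: [0.0, 1.0, 0.0, -0.0]
contact_force: [-1.3, 1.1, 0.5]
width: 0.006
gripper_force: 0.2
```

```bash
python3 - <<'E'
from h import *
import cv2
p,d=env.grab_frame("top")
a=cv2.resize(p[150:250,170:290,::-1],None,fx=5,fy=5,interpolation=cv2.INTER_CUBIC)
p,d=env.grab_frame("scene"); cv2.imwrite("pics/s1f.png",p[:,:,::-1])
print(env.sense()["contact_force"])
cv2.imwrite("pics/b1.png",a)
E
```

```text
[-1.48284206 -0.36409007  0.26448454]
```

View pics/b1.png

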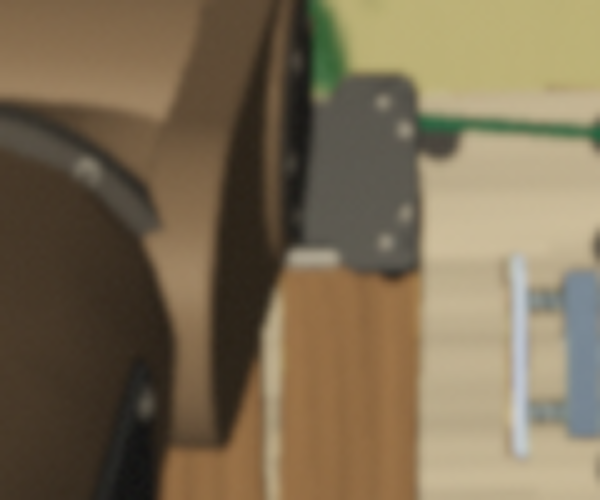

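The arm hides the button in this view (a grey patch at 315,258 is probably a finger). I'll keep pushing gently and watch the force.

play_rows:
  slide:
    - [0, -1, 0]
    - [0, -2, 0]
    - [0, -3, 0]
    - [0, -3, 0]
  angular:
    - [0, 0, 0]
    - [0, 0, 0]
    - [0, 0, 0]
    - [0, 0, 0]
  jaw: [1, 1, 1, 1]

```text
time_s: 3.78
tcp_pos: [0.5271, 0.0217, 0.0436]
eef_rot: [0.0, 1.0, 0.0, -0.0]
contact_force: [0.3, 0.9, -0.3]
width: 0.003
gripper_force: 0.5
```

play_rows:
  slide:
    - [0, -1, 0]
    - [0, -2, 0]
    - [0, -3, 0]
    - [0, -3, 0]
  angular:
    - [0, 0, 0]
    - [0, 0, 0]
    - [0, 0, 0]
    - [0, 0, 0]
  jaw: [1, 1, 1, 1]

```text
time_s: 4.12
tcp_pos: [0.5271, 0.0204, 0.0436]
eef_rot: [0.0, 1.0, 0.001, -0.0]
contact_force: [-0.5, 18.6, -0.7]
width: 0.005
gripper_force: 9.0
```

```bash
python3 - <<'E'
from h import *
import cv2
p,d=env.grab_frame("scene")
cv2.imwrite("pics/s2.png",cv2.resize(p[150:270,150:310,::-1],None,fx=5,fy=5,interpolation=cv2.INTER_CUBIC))
print(env.sense()["contact_force"],env.sense()["tcp_pos"])
E
```

```text
[-0.735589   17.33761372  0.65503053] [0.52704196 0.02039291 0.04357567]
```

View pics/s2.png

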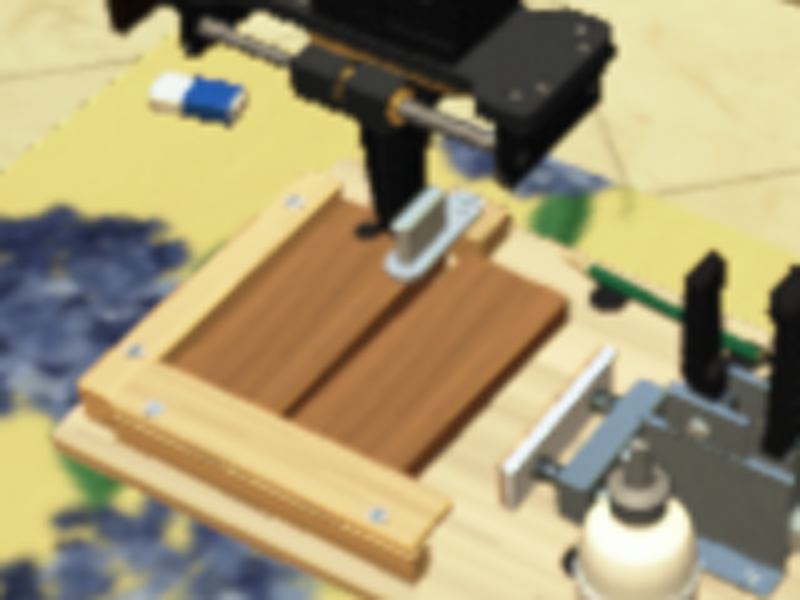

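The scene view shows the button square over the seam, with its wing against the finger (around 430,240) and an 18 N stop force. Next is backing off and going to the clamp.

play_rows:
  slide:
    - [0, 8, 0]
    - [0, 12, -30]
    - [0, 12, -70]
    - [0, 12, -110]
    - [0, 12, -150]
    - [15, -25, -165]
    - [30, -65, -170]
    - [45, -105, -170]
    - [58, -145, -170]
    - [58, -180, -170]
  angular:
    - [0, 0, 0]
    - [0, 0, 0]
    - [0, 0, 0]
    - [0, 0, 0]
    - [0, 0, 0]
    - [0, 0, 0]
    - [0, 0, 0]
    - [0, 0, 0]
    - [0, 0, 0]
    - [0, 0, 0]
  jaw: [1, 1, 1, 1, 0, 0, 0, 0, 0, 0]
  grip_force: 15

```text
time_s: 5.0
tcp_pos: [0.4673, -0.1627, 0.2143]
eef_rot: [-0.0, 1.0, -0.0, 0.0]
contact_force: [0.5, 0.3, 0.6]
width: 0.372
gripper_force: 0.0
```

play_rows:
  slide:
    - [0, -19, 0]
    - [0, -19, 0]
    - [0, -19, 0]
    - [0, -19, 0]
  angular:
    - [0, 0, 0]
    - [0, 0, 0]
    - [0, 0, 0]
    - [0, 0, 0]
  jaw: [0, 0, 0, 0]

```text
time_s: 5.33
tcp_pos: [0.4692, -0.1798, 0.2136]
eef_rot: [0.0, 1.0, 0.0, -0.0]
contact_force: [-0.0, 0.5, -0.8]
width: 0.648
gripper_force: 0.0
```

play_rows:
  slide:
    - [0, 0, 0]
    - [0, 0, 10]
    - [0, 0, 15]
    - [0, 0, 20]
    - [0, 0, 20]
    - [0, 0, 45]
    - [0, 0, 80]
    - [0, 0, 105]
    - [0, 0, 105]
    - [0, 0, 105]
  angular:
    - [0, 0, 0]
    - [0, 0, 0]
    - [0, 0, 0]
    - [0, 0, 0]
    - [0, 0, 0]
    - [0, 0, 0]
    - [0, 0, 0]
    - [0, 0, 0]
    - [0, 0, 0]
    - [0, 0, 0]
  jaw: [0, 0, 0, 0, 0, 0, 0, 0, 0, 0]

```text
time_s: 6.17
tcp_pos: [0.4691, -0.18, 0.1082]
eef_rot: [-0.0, 1.0, 0.001, -0.001]
contact_force: [0.1, -0.7, 0.9]
width: 0.998
gripper_force: 0.0
```

```bash
python3 - <<'E'
from h import *
import cv2
p,d=env.grab_frame("scene")
cv2.imwrite("pics/s3.png",cv2.resize(p[140:300,160:370,::-1],None,fx=3.7,fy=3.7,interpolation=cv2.INTER_CUBIC))
E
```

```text
(no output)
```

View pics/s3.png

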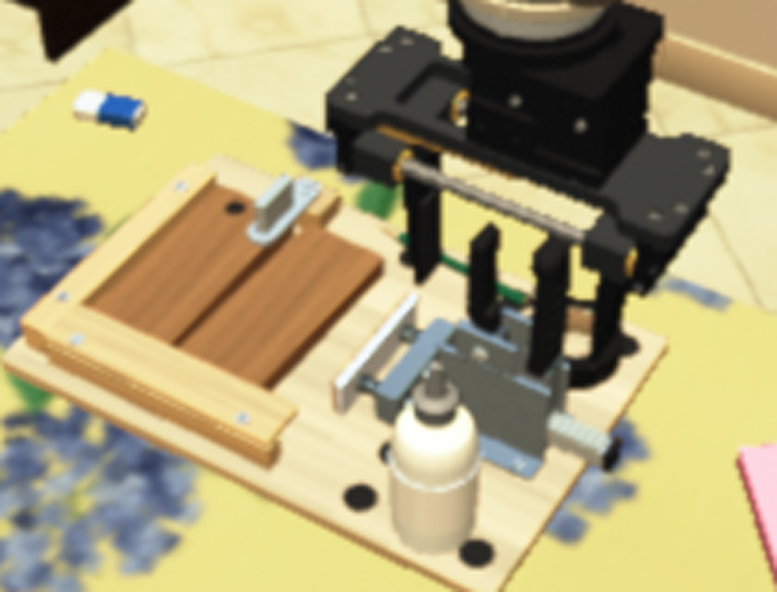

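The scene view shows the fingers straddling the handle (545,300) and trigger (485,270), and the button still square (280,215). First stroke next.

play_rows:
  slide:
    - [0, 0, 0]
    - [0, 0, 0]
    - [0, 0, 0]
    - [0, 0, 0]
    - [0, 0, 0]
    - [0, 0, 0]
    - [0, 0, 0]
  angular:
    - [0, 0, 0]
    - [0, 0, 0]
    - [0, 0, 0]
    - [0, 0, 0]
    - [0, 0, 0]
    - [0, 0, 0]
    - [0, 0, 0]
  jaw: [0.45, 0.45, 0.45, 0.45, 0.45, 0.45, 0.45]
  grip_force: 15

```text
time_s: 6.8
tcp_pos: [0.4693, -0.1802, 0.1087]
eef_rot: [0.0, 1.0, -0.0, 0.0]
contact_force: [0.2, 0.2, -0.0]
width: 0.577
gripper_force: 0.0
```

play_rows:
  slide:
    - [0, -2, 0]
    - [0, -4, 0]
    - [0, -6, 0]
    - [0, -8, 0]
    - [0, -9, 0]
    - [0, -9, 0]
  angular:
    - [0, 0, 0]
    - [0, 0, 0]
    - [0, 0, 0]
    - [0, 0, 0]
    - [0, 0, 0]
    - [0, 0, 0]
  jaw: [0.49, 0.54, 0.58, 0.62, 0.65, 0.65]

```text
time_s: 7.3
tcp_pos: [0.469, -0.1869, 0.1093]
eef_rot: [0.001, 1.0, 0.002, -0.0]
contact_force: [2.0, 20.8, 17.5]
width: 0.398
gripper_force: 17.2
```

play_rows:
  slide:
    - [0, 0, 0]
    - [0, 0, 0]
  angular:
    - [0, 0, 0]
    - [0, 0, 0]
  jaw: [0.66, 0.66]

```text
time_s: 7.47
tcp_pos: [0.4689, -0.1869, 0.1092]
eef_rot: [0.001, 1.0, 0.002, -0.0]
contact_force: [0.6, 19.9, 16.4]
width: 0.402
gripper_force: 17.2
```

```bash
python3 - <<'E'
from h import *
import cv2
p,d=env.grab_frame("scene"); q,_=env.grab_frame("top")
a=cv2.resize(p[190:270,240:345,::-1],None,fx=7.5,fy=7.5,interpolation=cv2.INTER_CUBIC)
cv2.imwrite("pics/s4.png",a); cv2.imwrite("pics/t4f.png",q[:,:,::-1])
s=env.sense();print(s["wrist_torque"],s["contact_force"],s["tcp_pos"],s["width"])
E
```

```text
[ 4.15350729 -0.19602564 -0.05304448] [ 0.39897198 19.93691695 15.67101229] [ 0.46893174 -0.18690344  0.10925235] 0.40062564644317855
```

View pics/s4.png

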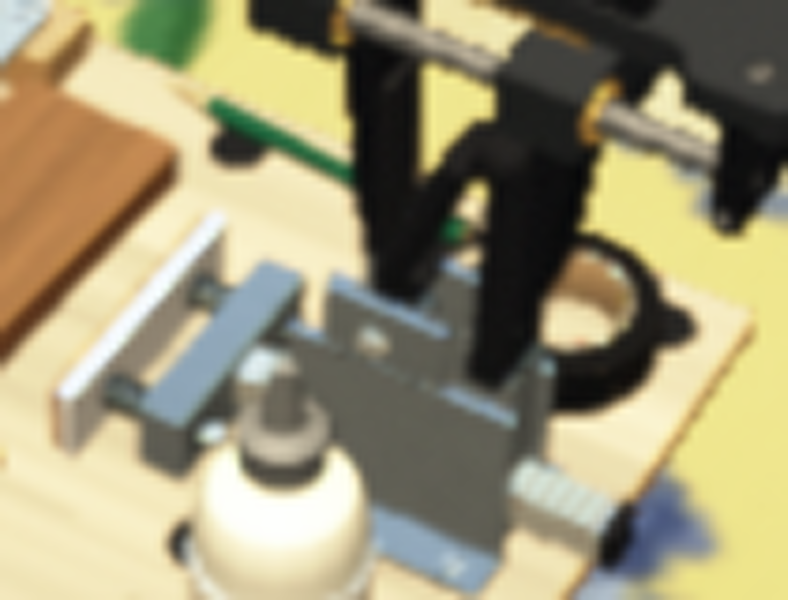

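The picture shows the trigger already tilted fully back, with my fingertip bearing on it low (z 0.109) and so on a short lever arm. I'll release, raise by 19 mm, and measure the plate from the depth image.

play_rows:
  slide:
    - [0, 3, 0]
    - [0, 6, 0]
    - [0, 9, -8]
    - [0, 9, -19]
    - [0, 9, -19]
    - [0, 9, -19]
  angular:
    - [0, 0, 0]
    - [0, 0, 0]
    - [0, 0, 0]
    - [0, 0, 0]
    - [0, 0, 0]
    - [0, 0, 0]
  jaw: [0.5, 0.42, 0.38, 0.4, 0.4, 0.4]

```text
time_s: 8.07
tcp_pos: [0.4696, -0.1805, 0.1282]
eef_rot: [0.0, 1.0, -0.0, 0.001]
contact_force: [-0.8, -0.3, 0.9]
width: 0.599
gripper_force: 0.0
```

```bash
cat >>h.py <<'E'
def cloud(n="scene"):
    p,d=env.grab_frame(n);m=env.camera_model(n);K=m["intrinsics"];T=m["T"]
    v,u=np.mgrid[:d.shape[0],:d.shape[1]]
    c=np.stack([(u-K[0,2])/K[0,0]*d,(v-K[1,2])/K[1,1]*d,d],-1)@T[:3,:3].T+T[:3,3]
    o=np.load("pose.npy")
    P=1e3*(c-[o[0],o[1],0]); return p[d>0],P[d>0]
def meas():
    p,P=cloud()
    for nm,xr,zr,yr in[("plate",(-38,-18),(33,44),(-45,45)),("halves",(-45,40),(25,31),(0,140))]:
        s=(P[:,0]>xr[0])&(P[:,0]<xr[1])&(P[:,2]>zr[0])&(P[:,2]<zr[1])&(P[:,1]>yr[0])&(P[:,1]<yr[1])
        h,e=np.histogram(P[s,1],np.arange(yr[0],yr[1]+1,2 if nm=="plate" else 3))
        print(nm,[(int(a),int(b)) for a,b in zip(e,h) if b>0])
E
python3 -c "
from h import *
meas();s=env.sense();print(s['contact_force'],s['tcp_pos'],s['width'])"
```

```text
plate [(-45, 7), (-43, 9), (-41, 8), (-39, 2), (-37, 7), (-35, 2), (-27, 2), (-23, 1), (-21, 5), (-19, 13), (-17, 9), (-15, 5), (-13, 8), (-11, 1)]
halves [(15, 16), (18, 38), (21, 54), (24, 37), (27, 45), (30, 44), (33, 38), (36, 44), (39, 44), (42, 41), (45, 43), (48, 39), (51, 39), (54, 44), (57, 41), (60, 36), (63, 42), (66, 44), (69, 27), (72, 8), (78, 29), (81, 44), (84, 31), (87, 37), (90, 42), (93, 39), (96, 39), (99, 38), (102, 41), (105, 38), (108, 40), (111, 38), (114, 32), (117, 43), (120, 42), (123, 29), (126, 37), (129, 35), (132, 36), (135, 17)]
[ 0.65142392 -0.82335302  0.00344146] [ 0.46935262 -0.18040504  0.12769215] 0.5996153183379243
```

play_rows:
  slide:
    - [0, 0, 0]
    - [0, -2, 0]
    - [0, -4, 0]
    - [0, -6, 0]
    - [0, -7, 0]
    - [0, -7, 0]
  angular:
    - [0, 0, 0]
    - [0, 0, 0]
    - [0, 0, 0]
    - [0, 0, 0]
    - [0, 0, 0]
    - [0, 0, 0]
  jaw: [0.46, 0.52, 0.58, 0.63, 0.66, 0.66]

```text
time_s: 8.62
tcp_pos: [0.4691, -0.1892, 0.1273]
eef_rot: [-0.0, 1.0, -0.001, -0.0]
contact_force: [-5.5, -17.7, -4.7]
width: 0.348
gripper_force: 15.1
```

```bash
python3 -c "
from h import *
meas();s=env.sense();print(s['contact_force'],s['tcp_pos'],s['width'])"
```

```text
plate [(-41, 4), (-39, 9), (-37, 7), (-35, 8), (-33, 8), (-31, 6), (-29, 7), (-27, 6), (-25, 2), (-19, 1), (-17, 1), (-11, 8), (-9, 14), (-7, 6), (-5, 6), (-3, 5), (-1, 1)]
halves [(15, 19), (18, 50), (21, 44), (24, 43), (27, 34), (30, 47), (33, 37), (36, 45), (39, 36), (42, 43), (45, 40), (48, 35), (51, 40), (54, 39), (57, 42), (60, 40), (63, 43), (66, 36), (69, 34), (72, 9), (75, 2), (78, 32), (81, 43), (84, 37), (87, 44), (90, 37), (93, 39), (96, 44), (99, 35), (102, 39), (105, 34), (108, 46), (111, 39), (114, 38), (117, 40), (120, 36), (123, 37), (126, 41), (129, 29), (132, 33), (135, 20)]
[ -5.48933354 -17.77814488  -3.97466244] [ 0.46910414 -0.18936756  0.12736855] 0.34549944232824803
```

play_rows:
  slide:
    - [0, 2, 0]
    - [0, 4, 0]
    - [0, 7, 0]
    - [0, 7, 0]
    - [0, 7, 0]
    - [0, 5, 0]
    - [0, 3, 0]
    - [0, 1, 0]
    - [0, -2, 0]
    - [0, -2, 0]
  angular:
    - [0, 0, 0]
    - [0, 0, 0]
    - [0, 0, 0]
    - [0, 0, 0]
    - [0, 0, 0]
    - [0, 0, 0]
    - [0, 0, 0]
    - [0, 0, 0]
    - [0, 0, 0]
    - [0, 0, 0]
  jaw: [0.55, 0.45, 0.4, 0.4, 0.4, 0.5, 0.57, 0.62, 0.66, 0.66]

```text
time_s: 9.5
tcp_pos: [0.4692, -0.1891, 0.1277]
eef_rot: [0.0, 1.0, 0.0, -0.0]
contact_force: [-0.6, 4.0, 3.7]
width: 0.354
gripper_force: 2.8
```

```bash
python3 -c "
from h import *
meas();s=env.sense();print(s['contact_force'],s['tcp_pos'],s['width'])"
```

```text
plate [(-35, 11), (-33, 9), (-31, 6), (-29, 9), (-27, 6), (-25, 7), (-23, 6), (-21, 4), (-7, 1), (-5, 15), (-3, 8), (-1, 8), (1, 7), (3, 4)]
halves [(0, 1), (15, 24), (18, 46), (21, 36), (24, 42), (27, 40), (30, 40), (33, 39), (36, 45), (39, 40), (42, 42), (45, 37), (48, 35), (51, 47), (54, 34), (57, 40), (60, 46), (63, 37), (66, 40), (69, 36), (72, 6), (78, 36), (81, 38), (84, 43), (87, 40), (90, 39), (93, 36), (96, 40), (99, 36), (102, 40), (105, 32), (108, 45), (111, 40), (114, 33), (117, 36), (120, 41), (123, 38), (126, 39), (129, 40), (132, 25), (135, 12)]
[-2.13040428 -0.94694028  1.57724569] [ 0.46928569 -0.18933636  0.12773641] 0.34897191724579135
```

play_rows:
  slide:
    - [0, 2, 0]
    - [0, 5, 0]
    - [0, 9, 0]
    - [0, 9, 0]
    - [0, 9, 0]
    - [0, 7, 0]
    - [0, 5, 0]
    - [0, 3, 0]
    - [0, 0, 0]
    - [0, 0, 0]
  angular:
    - [0, 0, 0]
    - [0, 0, 0]
    - [0, 0, 0]
    - [0, 0, 0]
    - [0, 0, 0]
    - [0, 0, 0]
    - [0, 0, 0]
    - [0, 0, 0]
    - [0, 0, 0]
    - [0, 0, 0]
  jaw: [0.55, 0.45, 0.38, 0.38, 0.4, 0.5, 0.57, 0.62, 0.66, 0.66]

```text
time_s: 10.38
tcp_pos: [0.4692, -0.1891, 0.1277]
eef_rot: [0.0, 1.0, 0.0, -0.0]
contact_force: [-0.2, 5.0, 3.1]
width: 0.353
gripper_force: 2.8
```

```bash
python3 -c "
from h import *
meas();s=env.sense();print(s['contact_force'],s['tcp_pos'],s['width'],s['gripper_force'])"
```

```text
plate [(-31, 2), (-29, 12), (-27, 9), (-25, 7), (-23, 7), (-21, 5), (-19, 9), (-17, 8), (-9, 1), (-5, 1), (-1, 3), (1, 14), (3, 7), (5, 6), (7, 6)]
halves [(0, 35), (3, 4), (6, 2), (15, 13), (18, 48), (21, 47), (24, 40), (27, 45), (30, 40), (33, 39), (36, 41), (39, 44), (42, 37), (45, 45), (48, 44), (51, 37), (54, 38), (57, 44), (60, 36), (63, 38), (66, 37), (69, 41), (72, 7), (75, 2), (78, 36), (81, 32), (84, 41), (87, 36), (90, 40), (93, 38), (96, 44), (99, 37), (102, 41), (105, 38), (108, 35), (111, 37), (114, 36), (117, 39), (120, 39), (123, 39), (126, 34), (129, 39), (132, 20), (135, 14)]
[-0.86244723 -1.33238425  2.08807198] [ 0.46925446 -0.18935897  0.12769165] 0.34601162494662746 5.594422370195389
```

play_rows:
  slide:
    - [0, 2, 0]
    - [0, 5, 0]
    - [0, 9, 0]
    - [0, 9, 0]
    - [0, 9, 0]
    - [0, 7, 0]
    - [0, 5, 0]
    - [0, 3, 0]
    - [0, 0, 0]
    - [0, 0, 0]
  angular:
    - [0, 0, 0]
    - [0, 0, 0]
    - [0, 0, 0]
    - [0, 0, 0]
    - [0, 0, 0]
    - [0, 0, 0]
    - [0, 0, 0]
    - [0, 0, 0]
    - [0, 0, 0]
    - [0, 0, 0]
  jaw: [0.55, 0.45, 0.38, 0.38, 0.4, 0.5, 0.57, 0.62, 0.66, 0.66]

```text
time_s: 11.27
tcp_pos: [0.4693, -0.189, 0.1278]
eef_rot: [0.0, 1.0, 0.0, 0.0]
contact_force: [-1.5, -4.4, 2.2]
width: 0.353
gripper_force: 9.0
```

play_rows:
  slide:
    - [0, 2, 0]
    - [0, 5, 0]
    - [0, 9, 0]
    - [0, 9, 0]
    - [0, 9, 0]
    - [0, 7, 0]
    - [0, 5, 0]
    - [0, 3, 0]
    - [0, 0, 0]
    - [0, 0, 0]
  angular:
    - [0, 0, 0]
    - [0, 0, 0]
    - [0, 0, 0]
    - [0, 0, 0]
    - [0, 0, 0]
    - [0, 0, 0]
    - [0, 0, 0]
    - [0, 0, 0]
    - [0, 0, 0]
    - [0, 0, 0]
  jaw: [0.55, 0.45, 0.38, 0.38, 0.4, 0.5, 0.57, 0.62, 0.66, 0.66]

```text
time_s: 12.1
tcp_pos: [0.4692, -0.1891, 0.1277]
eef_rot: [0.0, 1.0, 0.001, -0.0]
contact_force: [-0.7, 1.1, 4.5]
width: 0.35
gripper_force: 7.3
```

```bash
python3 -c "
from h import *
meas();s=env.sense();print(s['contact_force'],s['tcp_pos'],s['width'],s['gripper_force'])"
```

```text
plate [(-17, 2), (-15, 9), (-13, 10), (-11, 6), (-9, 9), (-7, 6), (-5, 10), (-3, 4), (-1, 4), (1, 1), (11, 1), (13, 7), (15, 11), (17, 8), (19, 8), (21, 6)]
halves [(3, 5), (6, 4), (9, 11), (12, 23), (15, 26), (18, 1), (21, 5), (24, 7), (27, 18), (30, 35), (33, 39), (36, 50), (39, 37), (42, 39), (45, 46), (48, 35), (51, 39), (54, 41), (57, 41), (60, 40), (63, 39), (66, 38), (69, 43), (72, 42), (75, 30), (78, 36), (81, 42), (84, 38), (87, 42), (90, 36), (93, 37), (96, 45), (99, 39), (102, 36), (105, 41), (108, 37), (111, 37), (114, 41), (117, 37), (120, 41), (123, 40), (126, 40), (129, 38), (132, 25), (135, 15)]
[-1.07345011 -0.49339693  3.54037753] [ 0.46925817 -0.18933354  0.12771782] 0.34400063446553425 7.026648502796888
```

play_rows:
  slide:
    - [0, 2, 0]
    - [0, 5, 0]
    - [0, 9, 0]
    - [0, 9, 0]
    - [0, 9, 0]
    - [0, 7, 0]
    - [0, 5, 0]
    - [0, 3, 0]
    - [0, 0, 0]
    - [0, 0, 0]
  angular:
    - [0, 0, 0]
    - [0, 0, 0]
    - [0, 0, 0]
    - [0, 0, 0]
    - [0, 0, 0]
    - [0, 0, 0]
    - [0, 0, 0]
    - [0, 0, 0]
    - [0, 0, 0]
    - [0, 0, 0]
  jaw: [0.55, 0.45, 0.38, 0.38, 0.4, 0.5, 0.57, 0.62, 0.66, 0.66]
  grip_force: 12

```text
time_s: 12.98
tcp_pos: [0.4692, -0.189, 0.1277]
eef_rot: [0.0, 1.0, 0.001, -0.0]
contact_force: [-0.8, -0.1, 3.5]
width: 0.351
gripper_force: 8.2
```

```bash
python3 -c "
from h import *
meas();s=env.sense();print(s['contact_force'],s['tcp_pos'],s['width'],s['gripper_force'])"
```

```text
plate [(-11, 6), (-9, 10), (-7, 5), (-5, 8), (-3, 6), (-1, 6), (1, 9), (3, 5), (5, 2), (15, 1), (17, 1), (19, 19), (21, 7), (23, 10), (25, 4), (27, 2)]
halves [(0, 3), (3, 1), (9, 5), (12, 6), (15, 9), (18, 36), (21, 8), (24, 1), (27, 6), (30, 7), (33, 31), (36, 37), (39, 42), (42, 43), (45, 41), (48, 44), (51, 32), (54, 44), (57, 39), (60, 42), (63, 39), (66, 43), (69, 40), (72, 38), (75, 42), (78, 38), (81, 34), (84, 38), (87, 40), (90, 42), (93, 34), (96, 43), (99, 32), (102, 43), (105, 40), (108, 35), (111, 44), (114, 34), (117, 36), (120, 33), (123, 42), (126, 38), (129, 34), (132, 35), (135, 40)]
[-1.02135786 -0.24906353  1.78912572] [ 0.4692467  -0.18933788  0.12766946] 0.34809819301902023 7.4288969580084085
```

play_rows:
  slide:
    - [0, 2, 0]
    - [0, 5, 0]
    - [0, 9, 0]
    - [0, 9, 0]
    - [0, 9, 0]
    - [0, 7, 0]
    - [0, 5, 0]
    - [0, 3, 0]
    - [0, 1, 0]
    - [0, 1, 0]
  angular:
    - [0, 0, 0]
    - [0, 0, 0]
    - [0, 0, 0]
    - [0, 0, 0]
    - [0, 0, 0]
    - [0, 0, 0]
    - [0, 0, 0]
    - [0, 0, 0]
    - [0, 0, 0]
    - [0, 0, 0]
  jaw: [0.55, 0.45, 0.38, 0.38, 0.4, 0.5, 0.57, 0.62, 0.64, 0.64]

```text
time_s: 13.87
tcp_pos: [0.4693, -0.1881, 0.1278]
eef_rot: [0.0, 1.0, 0.0, 0.0]
contact_force: [-2.3, 0.7, 4.0]
width: 0.371
gripper_force: 12.9
```

```bash
python3 -c "
from h import *
meas();s=env.sense();print(s['contact_force'],s['tcp_pos'],s['width'],s['gripper_force'])"
```

```text
plate [(-9, 1), (-7, 15), (-5, 5), (-3, 8), (-1, 8), (1, 6), (3, 5), (5, 7), (7, 4), (13, 1), (15, 1), (19, 12), (21, 12), (23, 7), (25, 7), (27, 1)]
halves [(0, 2), (3, 2), (6, 2), (12, 5), (15, 8), (18, 30), (21, 14), (24, 1), (27, 4), (30, 7), (33, 23), (36, 41), (39, 43), (42, 37), (45, 40), (48, 42), (51, 39), (54, 38), (57, 46), (60, 39), (63, 42), (66, 33), (69, 44), (72, 39), (75, 40), (78, 42), (81, 39), (84, 38), (87, 38), (90, 42), (93, 42), (96, 34), (99, 38), (102, 42), (105, 38), (108, 42), (111, 35), (114, 37), (117, 44), (120, 36), (123, 38), (126, 40), (129, 38), (132, 37), (135, 37)]
[-1.35639891  1.5401105   5.24083292] [ 0.46922579 -0.18831551  0.12780594] 0.3642407005870276 12.89736857637763
```

play_rows:
  slide:
    - [0, 0, 0]
    - [0, -0.5, 0]
    - [0, -1, 0]
    - [0, -1, 0]
  angular:
    - [0, 0, 0]
    - [0, 0, 0]
    - [0, 0, 0]
    - [0, 0, 0]
  jaw: [0.64, 0.65, 0.66, 0.66]
  grip_force: 17

```text
time_s: 14.25
tcp_pos: [0.4693, -0.1895, 0.1278]
eef_rot: [0.0, 1.0, -0.0, 0.0]
contact_force: [-0.3, -1.0, 6.0]
width: 0.343
gripper_force: 14.6
```

```bash
cat >>h.py <<'E'
def gap():
    # plate and block mean y from top-face points, several frames
    A=[]
    for _ in range(4):
        p,P=cloud()
        s=(abs(P[:,0]+25)<8)&(P[:,2]>34)&(P[:,2]<43)
        a=P[s]; pl=a[(a[:,1]>12)&(a[:,1]<34),1]; bl=a[(a[:,1]>-25)&(a[:,1]<12),1]
        A.append([np.median(pl),np.median(bl)])
    A=np.mean(A,0); print("plate,block,diff",A.round(1),(A[0]-A[1]).round(2))
E
python3 -c "
from h import *
gap();s=env.sense();print(s['contact_force'],s['tcp_pos'],s['width'],s['gripper_force'])"
```

```text
plate,block,diff [22.4  0.7] 21.7
[-1.13304783  0.0237058   6.08913466] [ 0.46926751 -0.18956824  0.12779242] 0.34046975705614463 14.702658858150244
```

play_rows:
  slide:
    - [0, 2, 0]
    - [0, 5, 0]
    - [0, 9, 0]
    - [0, 9, 0]
    - [0, 9, 0]
    - [0, 9, 0]
  angular:
    - [0, 0, 0]
    - [0, 0, 0]
    - [0, 0, 0]
    - [0, 0, 0]
    - [0, 0, 0]
    - [0, 0, 0]
  jaw: [0.55, 0.45, 0.38, 0.38, 0.4, 0.4]
  grip_force: 14

```text
time_s: 14.95
tcp_pos: [0.4694, -0.1803, 0.1275]
eef_rot: [0.0, 1.0, 0.0, 0.0]
contact_force: [0.0, -0.2, 0.4]
width: 0.599
gripper_force: 0.0
```

```bash
python3 -c "
from h import *
gap();s=env.sense();print(s['contact_force'],s['tcp_pos'],s['width'],s['gripper_force'])"
```

```text
plate,block,diff [22.5 -3.1] 25.52
[-0.08249428  0.49488999  0.075861  ] [ 0.46928375 -0.18019358  0.12754298] 0.5969802014138302 0.0
```

play_rows:
  slide:
    - [0, -2, 0]
    - [0, -4, 0]
    - [0, -6, 0]
    - [0, -7, 0]
    - [0, -7, 0]
    - [0, -7, 0]
  angular:
    - [0, 0, 0]
    - [0, 0, 0]
    - [0, 0, 0]
    - [0, 0, 0]
    - [0, 0, 0]
    - [0, 0, 0]
  jaw: [0.5, 0.55, 0.59, 0.61, 0.62, 0.62]

```text
time_s: 15.65
tcp_pos: [0.4692, -0.1875, 0.1278]
eef_rot: [-0.0, 1.0, -0.0, 0.0]
contact_force: [-2.3, -1.7, 5.8]
width: 0.384
gripper_force: 13.3
```

```bash
python3 -c "
from h import *
gap();s=env.sense();print(s['contact_force'],s['tcp_pos'],s['width'],s['gripper_force'])"
```

```text
plate,block,diff [22.3 -0.5] 22.76
[-2.0722861  -2.20452467  5.75030222] [ 0.46921556 -0.1876765   0.12784727] 0.381402136634188 13.409308288246393
```

play_rows:
  slide:
    - [0, -0.5, 0]
    - [0, -1, 0]
    - [0, -1.5, 0]
    - [0, -1.5, 0]
    - [0, -1.5, 0]
  angular:
    - [0, 0, 0]
    - [0, 0, 0]
    - [0, 0, 0]
    - [0, 0, 0]
    - [0, 0, 0]
  jaw: [0.63, 0.64, 0.65, 0.65, 0.65]
  grip_force: 20

```text
time_s: 16.27
tcp_pos: [0.4692, -0.1891, 0.1278]
eef_rot: [0.0, 1.0, -0.0, 0.0]
contact_force: [-2.0, 0.5, 5.6]
width: 0.358
gripper_force: 14.4
```

```bash
python3 -c "
from h import *
gap();s=env.sense();print(s['contact_force'],s['tcp_pos'],s['width'],s['gripper_force'])
gap()
import cv2
p,d=env.grab_frame('scene')
cv2.imwrite('pics/s5.png',cv2.resize(p[150:270,160:340,::-1],None,fx=4.4,fy=4.4,interpolation=cv2.INTER_CUBIC))"
```

```text
plate,block,diff [22.4 -0.1] 22.51
[-1.55535808 -0.93396114  5.2652049 ] [ 0.46920772 -0.18908281  0.12781658] 0.3531813303405718 14.39621077850461
plate,block,diff [22.2 -0.1] 22.39
```

View pics/s5.png

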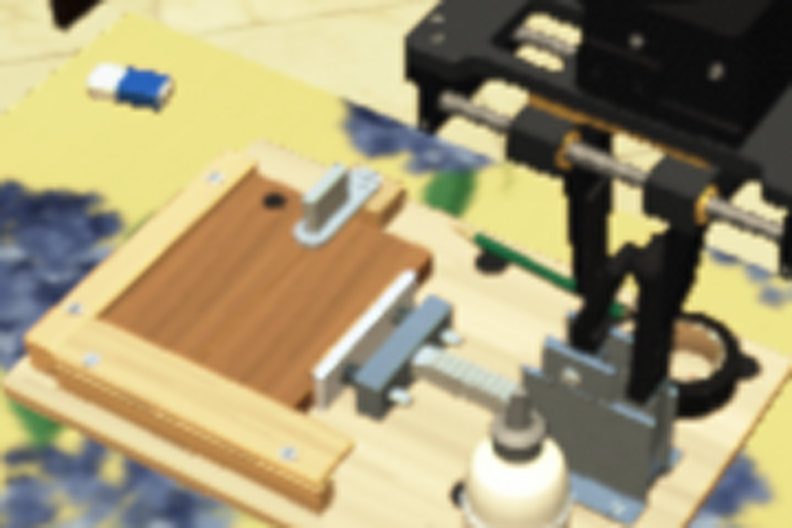

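The seam is closed, the button is square, and the plate sits flat on the wood (around 365,340). My gap measurement is limited by pixel size. I'll track the block by sub-pixel image alignment against the released state instead.

```bash
cat >>h.py <<'E'
import cv2
def snap(name):
    g=np.mean([env.grab_frame("scene")[0][:,:,:].astype(np.float32).mean(2) for _ in range(3)],0); np.save(name,g.astype(np.float32))
def shift(ref,cur):
    # block displacement along local y, mm, by ECC translation on a block-top patch, projected on +y direction
    m=env.camera_model("scene");K=m["intrinsics"];Ti=np.linalg.inv(m["T"]);o=np.load("pose.npy")
    def pr(l):
        c=Ti@[o[0]+l[0]/1e3,o[1]+l[1]/1e3,l[2]/1e3,1];q=K@c[:3];return q[:2]/q[2]
    a,b=np.load(ref),np.load(cur)
    out=[]
    for nm,c,h in(("block",pr((0,-2,37)),(13,10)),("fixed",pr((-75,60,37)),(20,12))):
        x,y=c.round().astype(int);sl=np.s_[y-h[1]:y+h[1],x-h[0]:x+h[0]]
        W=np.eye(2,3,dtype=np.float32)
        cc,W=cv2.findTransformECC(a[sl],b[sl],W,cv2.MOTION_TRANSLATION,(3,300,1e-6),None,3)
        j=pr((0,1,37))-pr((0,0,37)); out.append((nm,W[:,2].round(2),"mm",round(float(W[:,2]@j/(j@j)),2),"cc",round(cc,3)))
    print(out)
E
python3 -c "
from h import *
snap('A.npy')"
```

play_rows:
  slide:
    - [0, 2, 0]
    - [0, 5, 0]
    - [0, 9, 0]
    - [0, 9, 0]
    - [0, 9, 0]
    - [0, 9, 0]
  angular:
    - [0, 0, 0]
    - [0, 0, 0]
    - [0, 0, 0]
    - [0, 0, 0]
    - [0, 0, 0]
    - [0, 0, 0]
  jaw: [0.55, 0.45, 0.38, 0.38, 0.4, 0.4]

```text
time_s: 17.37
tcp_pos: [0.4693, -0.1799, 0.1275]
eef_rot: [0.0, 1.0, 0.0, 0.0]
contact_force: [-0.7, 0.5, -0.4]
width: 0.603
gripper_force: 0.0
```

```bash
python3 -c "
from h import *
snap('R.npy'); shift('R.npy','A.npy');gap()"
```

```text
[('block', array([-0.88, -0.24], dtype=float32), 'mm', 2.01, 'cc', 0.877), ('fixed', array([0., 0.], dtype=float32), 'mm', -0.01, 'cc', 1.0)]
plate,block,diff [22.  -3.4] 25.37
```

play_rows:
  slide:
    - [0, -2, 0]
    - [0, -4, 0]
    - [0, -6, 0]
    - [0, -8, 0]
    - [0, -9, 0]
    - [0, -9, 0]
    - [0, -9, 0]
  angular:
    - [0, 0, 0]
    - [0, 0, 0]
    - [0, 0, 0]
    - [0, 0, 0]
    - [0, 0, 0]
    - [0, 0, 0]
    - [0, 0, 0]
  jaw: [0.5, 0.55, 0.59, 0.62, 0.64, 0.65, 0.65]
  grip_force: 20

```text
time_s: 18.3
tcp_pos: [0.4692, -0.189, 0.1282]
eef_rot: [-0.0, 1.0, -0.0, 0.0]
contact_force: [-3.7, -2.1, 8.0]
width: 0.354
gripper_force: 13.8
```

```bash
python3 -c "
from h import *
snap('B.npy'); shift('R.npy','B.npy');gap();s=env.sense();print(s['contact_force'],s['tcp_pos'],s['width'],s['gripper_force'])"
```

```text
[('block', array([-0.77, -0.22], dtype=float32), 'mm', 1.76, 'cc', 0.888), ('fixed', array([0., 0.], dtype=float32), 'mm', -0.0, 'cc', 1.0)]
plate,block,diff [22.3  0.5] 21.78
[-2.42624556 -1.11050744  7.83858716] [ 0.46919599 -0.1890759   0.12818351] 0.35337434957318076 13.809998631477356
```

```bash
cat >>h.py <<'E'
def prof(f,xr):
    m=env.camera_model("scene");K=m["intrinsics"];Ti=np.linalg.inv(m["T"]);o=np.load("pose.npy")
    ys=np.arange(-40,40,.25);xs=np.arange(*xr,.5);X,Y=np.meshgrid(xs,ys)
    L=np.stack([X/1e3+o[0],Y/1e3+o[1],0*X+.038,0*X+1],-1)@Ti.T
    q=L[...,:3]@K.T;q=(q[...,:2]/q[...,2:]).astype(np.float32)
    return ys,cv2.remap(np.load(f),q[...,0],q[...,1],cv2.INTER_CUBIC).mean(1)
def psh(r,c):
    # block shift r->c: best lag of the block's own profile window
    for xr in((-31,-27),(-19,-10),(-31,-10),(10,19),(27,31)):
        ys,a=prof(r,xr);_,b=prof(c,xr)
        s=(ys>-20)&(ys<6); best=[]
        for k in np.arange(-2,8,.05):
            bb=np.interp(ys[s]+k,ys,b); best.append((np.corrcoef(a[s],bb)[0,1],k))
        print(xr,max(best),end=' ')
    print()
E
python3 -c "
from h import *
psh('R.npy','A.npy');psh('R.npy','B.npy')
for f in 'RAB':
    ys,a=prof(f+'.npy',(-31,-10));print(f,[int(v) for v in a[::8]])"
```

```text
(-31, -27) (np.float64(0.9724522184767568), np.float64(3.4500000000000046)) (-19, -10) (np.float64(0.9958131647605933), np.float64(3.0500000000000043)) (-31, -10) (np.float64(0.996389564844857), np.float64(3.2500000000000044)) (10, 19) (np.float64(0.9882998674292117), np.float64(3.2500000000000044)) (27, 31) (np.float64(0.9988372052044693), np.float64(3.2500000000000044)) 
(-31, -27) (np.float64(0.9846520985737945), np.float64(3.0000000000000044)) (-19, -10) (np.float64(0.996006046547122), np.float64(2.8000000000000043)) (-31, -10) (np.float64(0.9976851389724646), np.float64(2.9500000000000046)) (10, 19) (np.float64(0.9883264600121405), np.float64(3.0500000000000043)) (27, 31) (np.float64(0.9998026768993284), np.float64(2.7500000000000044)) 
R [199, 198, 194, 195, 196, 197, 197, 198, 198, 192, 176, 153, 132, 107, 77, 67, 99, 141, 157, 159, 158, 158, 159, 160, 145, 121, 111, 107, 109, 117, 140, 210, 247, 247, 217, 164, 135, 133, 133, 128]
A [199, 198, 194, 195, 196, 197, 197, 198, 198, 193, 190, 194, 176, 144, 122, 97, 71, 75, 118, 151, 159, 159, 158, 159, 156, 136, 113, 105, 109, 118, 138, 206, 247, 247, 218, 164, 136, 133, 133, 128]
B [199, 198, 194, 195, 196, 197, 197, 198, 198, 193, 189, 191, 170, 140, 119, 92, 69, 79, 125, 153, 159, 159, 158, 159, 156, 138, 114, 105, 109, 118, 138, 205, 247, 247, 217, 164, 136, 133, 133, 128]
```

play_rows:
  slide:
    - [0, 0, 0]
    - [0, -0.5, 0]
    - [0, -0.5, 0]
    - [0, -0.5, 0]
    - [0, -0.5, 0]
  angular:
    - [0, 0, 0]
    - [0, 0, 0]
    - [0, 0, 0]
    - [0, 0, 0]
    - [0, 0, 0]
  jaw: [0.66, 0.67, 0.68, 0.68, 0.68]
  grip_force: 19

```text
time_s: 19.07
tcp_pos: [0.4692, -0.1902, 0.1281]
eef_rot: [-0.0, 1.0, -0.001, 0.0]
contact_force: [-4.6, -5.0, 6.5]
width: 0.328
gripper_force: 18.4
```

```bash
python3 -c "
from h import *
snap('C.npy'); psh('R.npy','C.npy');s=env.sense();print(s['contact_force'],s['tcp_pos'],s['width'],s['gripper_force'])"
```

```text
(-31, -27) (np.float64(0.9796763161249099), np.float64(3.800000000000005)) (-19, -10) (np.float64(0.9909929701541815), np.float64(3.3000000000000043)) (-31, -10) (np.float64(0.9972125238280953), np.float64(3.7000000000000046)) (10, 19) (np.float64(0.9890287703631145), np.float64(3.550000000000005)) (27, 31) (np.float64(0.9979221045348405), np.float64(4.050000000000005)) 
[-3.51796989 -5.77593009  6.22473214] [ 0.46921481 -0.19016855  0.12815432] 0.3309030198535351 18.44037562608719
```

play_rows:
  slide:
    - [0, 0.5, 0]
    - [0, 1, 0]
    - [0, 1.5, 0]
    - [0, 2, 0]
    - [0, 2.5, 0]
    - [0, 3, 0]
    - [0, 3.5, 0]
    - [0, 4, 0]
    - [0, 4.5, 0]
    - [0, 5, 0]
  angular:
    - [0, 0, 0]
    - [0, 0, 0]
    - [0, 0, 0]
    - [0, 0, 0]
    - [0, 0, 0]
    - [0, 0, 0]
    - [0, 0, 0]
    - [0, 0, 0]
    - [0, 0, 0]
    - [0, 0, 0]
  jaw: [0.66, 0.65, 0.64, 0.63, 0.62, 0.61, 0.6, 0.59, 0.58, 0.57]

```text
time_s: 20.05
tcp_pos: [0.4692, -0.1855, 0.1281]
eef_rot: [-0.0, 1.0, -0.001, 0.0]
contact_force: [-6.4, -10.1, 5.5]
width: 0.428
gripper_force: 10.4
```

play_rows:
  slide:
    - [0, 0.5, 0]
    - [0, 1, 0]
    - [0, 2, 0]
    - [0, 3, 0]
    - [0, 4, 0]
    - [0, 5, 0]
    - [0, 5, 0]
    - [0, 5, 0]
    - [0, 5, 0]
    - [0, 5, 0]
  angular:
    - [0, 0, 0]
    - [0, 0, 0]
    - [0, 0, 0]
    - [0, 0, 0]
    - [0, 0, 0]
    - [0, 0, 0]
    - [0, 0, 0]
    - [0, 0, 0]
    - [0, 0, 0]
    - [0, 0, 0]
  jaw: [0.56, 0.54, 0.52, 0.5, 0.48, 0.46, 0.44, 0.4, 0.38, 0.4]

```text
time_s: 20.88
tcp_pos: [0.4693, -0.1792, 0.1276]
eef_rot: [0.0, 1.0, 0.0, -0.0]
contact_force: [0.2, -0.7, -0.3]
width: 0.605
gripper_force: 0.0
```

```bash
python3 -c "
from h import *
snap('R2.npy'); psh('R.npy','R2.npy');s=env.sense();print(s['contact_force'],s['tcp_pos'],s['width'],s['gripper_force'])"
```

```text
(-31, -27) (np.float64(0.9989179074188106), np.float64(0.20000000000000195)) (-19, -10) (np.float64(0.999957547648729), np.float64(1.7763568394002505e-15)) (-31, -10) (np.float64(0.9996830506528007), np.float64(0.15000000000000213)) (10, 19) (np.float64(0.9992299855644287), np.float64(0.15000000000000213)) (27, 31) (np.float64(0.9994744269031767), np.float64(0.2500000000000018)) 
[0.3779195  0.64423718 0.14864559] [ 0.46926317 -0.17912822  0.12755367] 0.6024018009042573 0.0
```

play_rows:
  slide:
    - [0, -2, 0]
    - [0, -4, 0]
    - [0, -6, 0]
    - [0, -8, 0]
    - [0, -8.5, 0]
    - [0, -8.5, 0]
    - [0, -8.5, 0]
  angular:
    - [0, 0, 0]
    - [0, 0, 0]
    - [0, 0, 0]
    - [0, 0, 0]
    - [0, 0, 0]
    - [0, 0, 0]
    - [0, 0, 0]
  jaw: [0.5, 0.54, 0.57, 0.6, 0.62, 0.62, 0.62]
  grip_force: 17

```text
time_s: 21.62
tcp_pos: [0.4692, -0.1876, 0.1279]
eef_rot: [0.0, 1.0, 0.0, -0.0]
contact_force: [-1.7, 2.9, 4.9]
width: 0.384
gripper_force: 11.2
```

```bash
python3 -c "
from h import *
snap('D.npy'); psh('R.npy','D.npy');s=env.sense();print(s['contact_force'],s['tcp_pos'],s['width'],s['gripper_force'])"
```

```text
(-31, -27) (np.float64(0.9864539882753587), np.float64(2.400000000000004)) (-19, -10) (np.float64(0.9951325883066344), np.float64(1.8000000000000034)) (-31, -10) (np.float64(0.997748563074409), np.float64(2.100000000000003)) (10, 19) (np.float64(0.9926221616566543), np.float64(2.100000000000003)) (27, 31) (np.float64(0.9996571985258811), np.float64(2.400000000000004)) 
[-1.52828668  1.53562575  5.97996805] [ 0.46920246 -0.18770322  0.1278945 ] 0.38167398520965556 11.28533841110766
```

play_rows:
  slide:
    - [0, -1, 0]
    - [0, -2, 0]
    - [0, -3, 0]
    - [0, -3, 0]
    - [0, -3, 0]
    - [0, -3, 0]
  angular:
    - [0, 0, 0]
    - [0, 0, 0]
    - [0, 0, 0]
    - [0, 0, 0]
    - [0, 0, 0]
    - [0, 0, 0]
  jaw: [0.64, 0.66, 0.68, 0.7, 0.7, 0.7]
  grip_force: 21

```text
time_s: 22.27
tcp_pos: [0.4692, -0.1903, 0.1278]
eef_rot: [0.0, 1.0, 0.0, -0.0]
contact_force: [-0.7, 5.2, 5.1]
width: 0.328
gripper_force: 20.2
```

```bash
python3 -c "
from h import *
snap('E.npy'); psh('R.npy','E.npy');s=env.sense();print(s['contact_force'],s['tcp_pos'],s['width'],s['gripper_force'])
ys,a=prof('E.npy',(-31,-10));print([int(v) for v in a[::8]])"
```

```text
(-31, -27) (np.float64(0.9787498409597094), np.float64(4.350000000000006)) (-19, -10) (np.float64(0.9903997687817003), np.float64(3.5000000000000053)) (-31, -10) (np.float64(0.9954580770469672), np.float64(3.9500000000000055)) (10, 19) (np.float64(0.9842356960707594), np.float64(4.000000000000005)) (27, 31) (np.float64(0.9993997477640826), np.float64(4.050000000000005)) 
[0.25090513 6.67438552 6.09617787] [ 0.46918808 -0.19029836  0.12781309] 0.32425024442960637 20.216926261782646
[199, 198, 194, 195, 196, 197, 197, 198, 198, 192, 189, 194, 179, 147, 127, 111, 84, 69, 100, 144, 158, 159, 158, 158, 158, 147, 126, 112, 111, 118, 137, 204, 246, 247, 217, 164, 136, 133, 133, 128]
```

The block has moved 4.0 mm past its released position. Adding the 0–0.75 mm left by friction, the plate is in by about 4.0–4.75 mm. The trigger is at its stop and held, so I'm handing in.

```bash
python3 -c "
from h import *
print(env.job_done())"
```

```text
the job is handed in; nothing more can be done
None
```

I handed the job in at about 22 s, with the turnbutton square over the seam, the halves closed together and the trigger still squeezed at its stop; by my image estimate the plate is in about 4.0–4.75 mm, a little short of the 5 mm half-way mark, and I left the bottle, tape and pencil alone.

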